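Load a jar into a spring-fed spice rack

ROBOT

A 6-joint arm with a two-finger parallel gripper is mounted at the origin on a cart in front of the work surface, level with it; the furniture and walls round the work are solid. World frame = base frame: x ahead of the robot, y to its left, z up, the work surface at z = 0. Lengths are in m, angles in rad, forces in N, time in s.
With the tool pointing down it reaches from about 0.2 to 0.875 m from the base axis. Payload 3.4 kg.
Tool frame: the origin (TCP) lies where the fingers leave the gripper's body, on its centre line; the fingertips stand 97 mm ahead of it and the grasp point (between the pads) lies 78 mm ahead of it; z points along the fingers, y is the direction in which the jaws open and shut (so a half turn about z gives the same grasp; the last joint's range is limited). The gripper opens to 94 mm and grips with 3 to 60 N. Pads are 16 mm wide; open, the fingers measure 119 mm over their backs; the gripper's body (75 mm by 177 mm) begins 78 mm behind the grasp point.
Start: joints at [-1.439, 0.276, 1.505, -0, 1.361, -0.121], TCP at [0.144, -0.557, 0.303] pointing down, gripper open.
Joint ranges: [-2.89, 2.89], [-0.75, 2.08], [0.22, 2.7], [-1.18, 4.32], [0.11, 2.71], [-2.7, 2.7]. Speed limits (rad/s): [2.57, 2.57, 3.14, 3.14, 3.14, 3.14].

INTERFACE

Orientations are given as a rotation vector (axis times angle).
In Python, from plant import * gives the robot as it stands. The module is installed in compiled form; this text tells all that it offers.
- The arm moves only by the shell command python3 -m handwheel 'ROWS' [FORCE]. ROWS is JSON, a list of rows, each a list of 7 numbers: the shift along the tool's x, y, z in mm, then the turn, a rotation vector about the tool's x, y, z in degrees, then the opening, from 0 (shut) to 1 (fully open). In form: [[x, y, z, rx, ry, rz, fingers], ...]. A call has 1 to 8 rows; each row shifts and turns the commanded pose from where the row before left it, along the tool's axes as they then stand; what a row does not reach is not made up. A row lasts 1/12 s, in which the tool goes at most 41.7 mm and 7.16 degrees, less where a joint would pass 70% of its speed; a pose out of reach is approached as far as the arm can. A call is refused whole if a number of a shift passes 41.7 or a number of a turn 7.16, either way. A call with a gripper value outside its range is refused whole. The fingers move at their own pace and stop on an object; FORCE is the grip in N (left out, the last holds). Time passes only in rows, so rows that do not move let the fingers close. It gives the time, the measured TCP pose, the force and the opening at its end, in the units of the state.
- observe(): the state, without advancing time (a new reading comes with each control period).
- read_camera(name): name is "scene" or "top"; returns the picture (400x640x3 uint8, red, green, blue); there is no depth.
- get_calibration(name): a dict with "fx", "fy", "cx", "cy" (pixels), "rvec" (rotation vector, rad) and "tvec" (3), from world to camera coordinates, as OpenCV has them. Camera axes: x right, y down, z forward; pixel columns grow to the right and rows downward; lengths in m; the calibration is good to about 2 mm. A picture is of the moment at which its call begins. get_calibration takes no time and is no camera call.
- hand_in(): hands the job in, once; it reports no verdict.
The state is a dict: "time_s": time; "joint_positions": joint angles; "qvel": joint speeds; "tau": joint torques, N m; "tool_pos": TCP position; "tool_rot": TCP orientation; "force": force on the tool from outside, world axes, zero at the start; "ft_torque": the same for the moment, N m; "width": finger opening in m.
Only numpy, scipy, OpenCV 4.12 (cv2) and the standard library are available. Lean on these libraries where they do the work, as an engineer would, in place of code of your own. Each camera call takes 0.05 s, during which the arm holds its last target. There are 200 camera calls.

TASK

Draw the rack's sprung pusher right back until it stays back by itself, stand the spice jar that waits alone on the worktop to one side of the rack (not one from the row by the back wall) in the gap this opens behind the two jars already in the channel, then send the pusher forward again so that it closes on the jar and holds all three snug against the end stop. The jar must stand square on the channel floor like its neighbours. Leave the two loaded jars in the rack, and do not disturb the salt shaker or the pepper mill.

Things in the scene. Friction and masses are not known exactly. Their poses are not given: they have to be found in the camera images.
- rack: fixed wooden spice rack on the worktop: flat base 115 x 250 x 10 mm that carries a straight open-topped channel (the track). Origin: underside of the base, middle. x points away from the cook when yaw is 0, y to the left along the channel, z up. The rack's place and yaw vary; it does not move
- track: the rack's channel, canted 30 deg: its open mouth leans to the cook. Origin: middle of the channel floor at the end stop's inner face (left end). y runs along the channel (jars and pusher on the -y side), z square to the floor out of the mouth (jars stand along it), x across. 54 mm wide inside, walls 5 mm thick, 45 mm high; floor ends at y = -227 mm; end stop 100 mm high
- pusher (a joint): sprung pusher drawn back, m, 0 to 0.095, growing toward track -y. Spring force toward the end stop 4 to 6 N, falling to nothing at 0.083 (over-centre); let go beyond that, it is held at 0.095 by about 3.5 N; led or pushed forward past 0.083 it springs shut, damped. It rests at about 0.009 behind two jars, 0.054 behind three
- pusher_post (a point): grip point in the pusher's upright grey post (14 mm across the channel, 16 mm along it, top 115 mm above the channel floor; free on both sides above the walls). Lies at track x = 0, y = -(0.107 + joint), z = 0.095 and rides with the pusher; the steel face plate (46 mm wide, to 100 mm high) that presses the jars is 27 mm ahead of it
- jar_new: the loose spice jar with a label and a screw cap, round, body 42 mm across, cap 45 mm across (from 85 mm up), 106 mm tall, about 0.11 kg. Origin: centre of its underside; z points up its axis to the cap. It stands upright on the worktop, by itself, to the right or left of the rack; three like jars in a row by the back wall are not meant
- jar_first: a spice jar with a label and a screw cap, round, body 42 mm across, cap 45 mm across (from 85 mm up), 106 mm tall, about 0.11 kg. Origin: centre of its underside; z points up its axis to the cap. Already in the track, against the end stop
- jar_second: a spice jar with a label and a screw cap, round, body 42 mm across, cap 45 mm across (from 85 mm up), 106 mm tall, about 0.11 kg. Origin: centre of its underside; z points up its axis to the cap. Already in the track, between the first jar and the pusher
- salt: bystander: salt shaker, 44 mm across, 90 mm tall, upright on the worktop. Origin: centre of its underside
- mill: bystander: dark wooden pepper mill, 58 mm across, 160 mm tall, upright on the worktop. Origin: centre of its underside
There are look-alikes about, which are no part of the job. Leave any blue or orange look-alike of the jar_new alone.

How it is judged:
On the way, in this order (a step that is already met when the one before it is completed fails the run):
1. the pusher is drawn right back and stays there (value of joint pusher above 0.086 m), for 0.3 s.
2. the loose jar stands on the channel floor behind the other two while the pusher is still back (x of jar_new in the frame of track between -0.014 and 0.014 m and y of jar_new in the frame of track between -0.16 and -0.104 m and z of jar_new in the frame of track between -0.005 and 0.009 m and angle between the z axis of jar_new and the z axis of track, either way round below 0.2 rad and value of joint pusher above 0.08 m), for 0.2 s.
At the end, for the whole second after the job is handed in: The three jars stand in a row on the channel floor (within 9 mm, and 0.2 rad of square), the loose one last, each within about 7 mm of its snug place along the channel; the pusher has closed on it (joint 0.047 to 0.061); all at rest (x of jar_new in the frame of track between -0.014 and 0.014 m and y of jar_new in the frame of track between -0.119 and -0.104 m and z of jar_new in the frame of track between -0.005 and 0.009 m and angle between the z axis of each of jar_new, jar_second, jar_first and the z axis of track, either way round below 0.2 rad and x of jar_second in the frame of track between -0.014 and 0.014 m and y of jar_second in the frame of track between -0.074 and -0.06 m and z of jar_second in the frame of track between -0.005 and 0.009 m and x of jar_first in the frame of track between -0.014 and 0.014 m and y of jar_first in the frame of track between -0.03 and -0.016 m and z of jar_first in the frame of track between -0.005 and 0.009 m and value of joint pusher between 0.047 and 0.061 m and linear speed of jar_new below 0.02 m/s and velocity of joint pusher below 0.02 m/s); the robot touches nothing.
It fails at once if a jar that was already loaded is taken out or pulled away (moved over 30 mm) (distance of any of jar_first, jar_second from where it was at the start of the episode above 0.03 m).
It fails at once if the salt shaker or the pepper mill is moved by over 30 mm or tipped (distance of any of salt, mill from where it was at the start of the episode above 0.03 m or angle between any of salt, mill's own z axis and vertical above 0.3 rad).
It also fails if it takes over 72 s, if anything falls off the work surface, if the arm or the gripper's body presses on something with over 40 N, if the wrist force passes 120 N, or if a joint passes its speed limit or range.

## Working session

There is one attempt and no reset: what is moved stays moved. The work goes in short steps, Python scripts to look and compute and a shell command to move; the robot and the scene stay as the last step left them, time stands still between calls to the robot, and variables do not carry over. Pictures are saved under pics/ and viewed, on a budget of 10 in all, crops included, one or two more only if the job needs it, and the job is handed in when it is done.

```bash
mkdir -p pics
python3 - <<'E'
from plant import *
import cv2
for n in("scene","top"):
    cv2.imwrite(f"pics/{n}0.png",read_camera(n)[:,:,::-1]); print(get_calibration(n))
print(observe())
E
```

```text
{'fx': 370.8451513030354, 'fy': 370.8451513030354, 'cx': 320.2594512078389, 'cy': 203.23748003639747, 'rvec': array([ 1.81522691, -1.9919194 ,  0.56827774]), 'tvec': array([0.07158264, 0.4163243 , 1.07324344])}
{'fx': 368.0444341243558, 'fy': 368.0444341243558, 'cx': 319.5718341866613, 'cy': 200.04780281609337, 'rvec': array([ 2.19376854, -2.18693601,  0.06786293]), 'tvec': array([0.02674246, 0.44529137, 1.0419454 ])}
{'time_s': 0.1, 'joint_positions': array([-1.43900462e+00,  2.76546565e-01,  1.50595466e+00,  6.93057077e-06,
        1.36067567e+00, -1.21009342e-01]), 'qvel': array([-0.00040074, -0.00129555, -0.00188579,  0.00101796, -0.00060126,
       -0.00026817]), 'tau': array([ 1.36013950e-03, -4.05456376e+01, -2.37780011e+01,  7.03694928e-02,
        2.99089216e-02, -4.48930996e-05]), 'tool_pos': array([ 0.14376625, -0.5564054 ,  0.30190333]), 'tool_rot': array([-3.11495797e+00, -3.95840418e-01,  2.76945133e-06]), 'force': array([ 0.2816081 ,  0.79461782, -0.18688736]), 'ft_torque': array([-0.04311743,  0.00859713, -0.0423267 ]), 'width': 0.09390259981092376}
```

View pics/scene0.png

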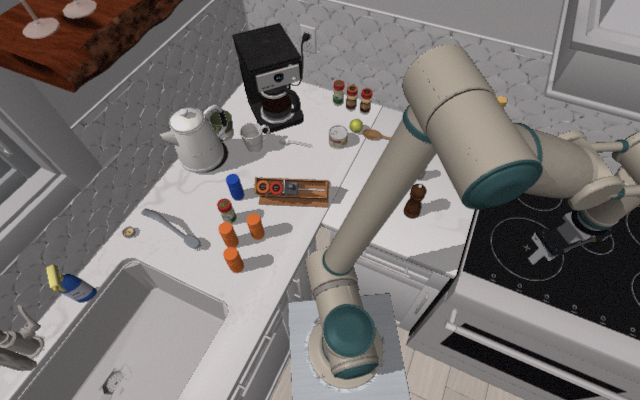

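View pics/top0.png

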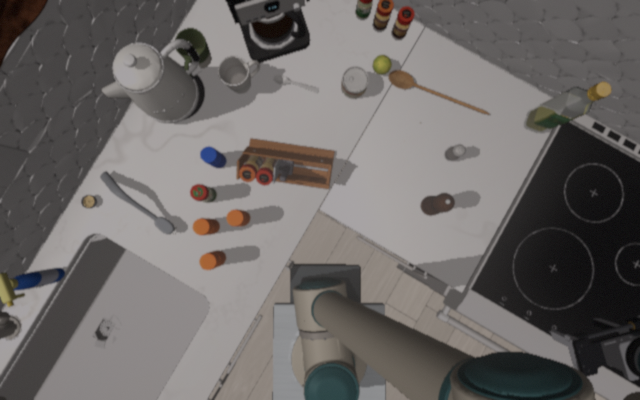

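The scene view shows the rack at about (292,190), and the red-capped loose jar to its left at (226,210). Three orange and one blue decoys stand near the jar. In the top view the jar is at (201,192) and the rack at (287,165). I'll enlarge both.

Run:
```python
import cv2,numpy as np
a=cv2.imread("pics/scene0.png")[165:265,205:335]; b=cv2.imread("pics/top0.png")[130:230,180:340]
f=lambda i,k:cv2.resize(i,None,fx=k,fy=k,interpolation=cv2.INTER_CUBIC)
a=cv2.copyMakeBorder(f(a,5)[:, :],0,0,0,0,0)
cv2.imwrite("pics/c_scene.png",f(cv2.imread("pics/scene0.png")[165:265,205:335],6)); cv2.imwrite("pics/c_top.png",f(b,5))
```

```text
(no output)
```

View pics/c_scene.png

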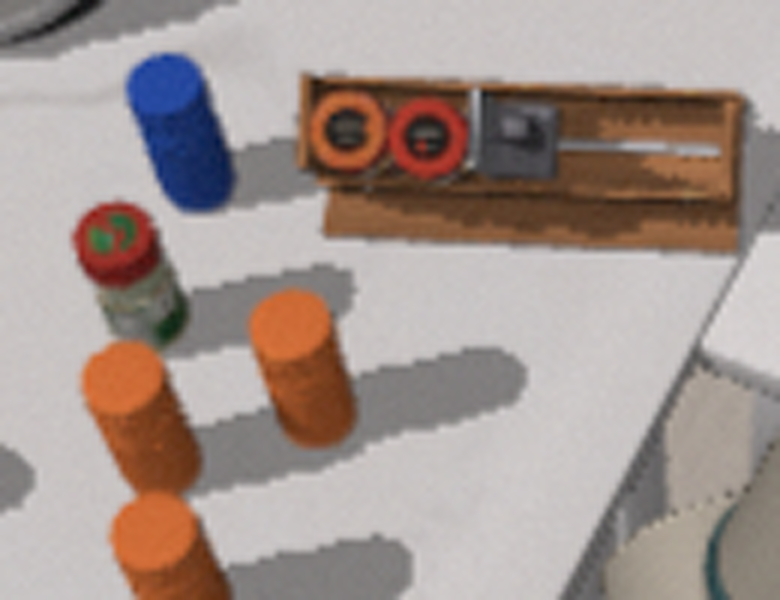

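View pics/c_top.png

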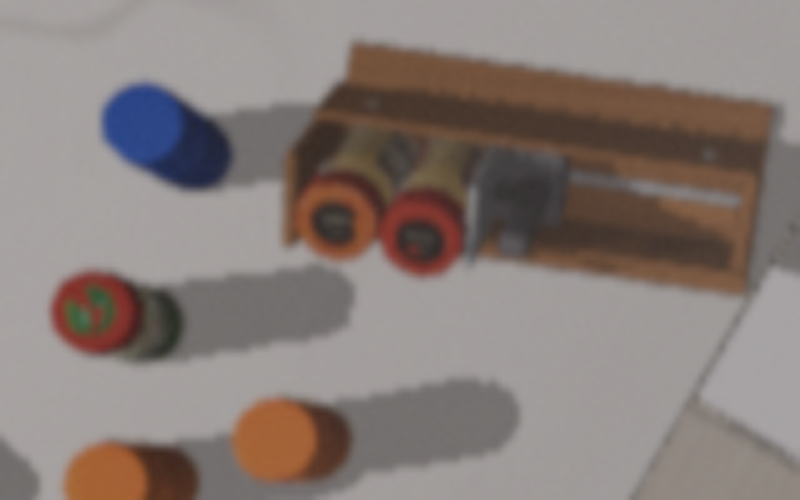

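The jar caps, the pusher post and the base edges are all clear enough to fit. Two red/orange-capped jars are in the channel, with the grey pusher post behind them. The loose jar's cap is at (116,243) in the scene crop and (97,312) in the top crop.

```bash
cat > h.py <<'E'
from plant import *
import cv2,numpy as np
from scipy.spatial.transform import Rotation as R
from scipy.optimize import least_squares
def proj(n,P):
    c=get_calibration(n);K=np.array([[c['fx'],0,c['cx']],[0,c['fy'],c['cy']],[0,0,1]])
    return cv2.projectPoints(np.atleast_2d(np.float64(P)),c['rvec'],c['tvec'],K,None)[0][:,0]
def Rt(yaw): return R.from_euler('z',yaw)*R.from_euler('y',-np.pi/6)
E
python3 - <<'E'
from h import *
s=lambda u,v:np.array([(u+.5)/6-.5+205,(v+.5)/6-.5+165]); t=lambda u,v:np.array([(u+.5)/5-.5+180,(v+.5)/5-.5+130])
def mdl(p):
    T=p[:3]; r=Rt(p[3]); rb=R.from_euler('z',p[3])
    tk=lambda *a:T+r.apply(a); b=lambda *a:np.r_[p[4:6],0]+rb.apply(a)
    return [("scene",tk(0,-.0225,.106),s(348,130)),("scene",tk(0,-.067,.106),s(430,138)),("top",tk(0,-.0225,.106),t(338,218)),("top",tk(0,-.067,.106),t(422,234)),
     ("scene",tk(0,-.116,.115),s(520,130)),("top",tk(0,-.116,.115),t(514,245)),
     ("top",b(.0575,.125,.01),t(352,44)),("top",b(.0575,-.125,.01),t(778,106)),
     ("scene",b(-.0575,.125,.0),s(326,237)),("scene",b(-.0575,-.125,.0),s(738,250))]
f=lambda p:np.concatenate([proj(n,P)[0]-m for n,P,m in mdl(p)])
q=least_squares(f,[.45,.15,.06,-.1,.45,.1],loss='soft_l1')
print(q.x.round(4),np.degrees(q.x[3])); print(f(q.x).reshape(-1,2).round(2))
g=lambda p:np.r_[proj("scene",[*p,.106])[0]-s(116,243),proj("top",[*p,.106])[0]-t(97,312)]
j=least_squares(g,[.4,.3]);print(j.x,j.fun)
k=lambda n,m,z:least_squares(lambda p:proj(n,[*p,z])[0]-m,[.4,.2]).x
print("orange",k("scene",s(293,322),.1),k("scene",s(125,377),.1),"blue",k("scene",s(167,85),.1),k("top",t(143,125),.1),k("top",t(277,438),.1),k("top",t(105,480),.1))
o=observe();print(R.from_rotvec(o['tool_rot']).as_matrix().round(3))
E
```

```text
[ 0.5637  0.2311  0.0271 -0.1408  0.5515  0.1159] -8.066446756687624
[[ 0.54 -0.  ]
 [ 0.15 -0.86]
 [-0.06 -0.06]
 [ 0.1  -0.81]
 [-0.51  0.76]
 [-0.17  1.04]
 [-0.19 -0.54]
 [-0.29 -0.73]
 [ 0.11  0.89]
 [ 0.71  1.34]]
[0.45792799 0.34520316] [ 0.44719803 -0.96033069 -0.4241187   0.65544329]
orange [0.39859513 0.25080238] [0.37338063 0.33913327] blue [0.56362711 0.32413503] [0.55976754 0.32401232] [0.39407442 0.25005851] [0.37179427 0.33985409]
[[ 0.968  0.25  -0.   ]
 [ 0.25  -0.968  0.002]
 [ 0.    -0.002 -1.   ]]
```

```bash
cat >> h.py <<'E'
T=np.array([.5637,.2311,.0271]);YAW=-.1408
RT=Rt(YAW); J=np.array([.458,.345])
RV=R.from_matrix(np.c_[[0,1,0],[1,0,0],[0,0,-1]].reshape(3,3)) # tool y=+x, z down
RV=R.from_euler('z',YAW)*RV                      # vertical, jaws across track x
RK=RT*R.from_matrix(np.array([[0,1,0],[1,0,0],[0,0,-1.]]))   # tilted tool, z=-track z
tk=lambda *a:T+RT.apply(a)
def delta(pos,rot):
    o=observe();r=R.from_rotvec(o['tool_rot'])
    d=r.inv().apply(pos-o['tool_pos'])*1000; w=np.degrees((r.inv()*rot).as_rotvec())
    print('t%.1f'%o['time_s'],'shift',d.round(1),'turn',w.round(2),'w%.4f'%o['width'],'trackTCP',RT.inv().apply(o['tool_pos']-T).round(4),'tool',o['tool_pos'].round(3))
E
python3 -c "
from h import *
delta(tk(0,-.116,.26),RK); delta(tk(0,-.116,.26),RV)
print(RK.as_matrix().round(3),tk(0,-.116,.173),tk(0,-.206,.173))"
```

```text
t0.1 shift [ 439.  -600.1   50.7] turn [-26.5   17.58 -65.85] w0.0939 trackTCP [-0.127  -0.8386  0.3906] tool [ 0.144 -0.556  0.302]
t0.1 shift [ 439.  -600.1   50.7] turn [-7.000e-02 -6.000e-02 -6.745e+01] w0.0939 trackTCP [-0.127  -0.8386  0.3906] tool [ 0.144 -0.556  0.302]
[[ 0.14   0.857  0.495]
 [ 0.99  -0.122 -0.07 ]
 [ 0.     0.5   -0.866]] [0.46177711 0.12838693 0.17692239] [0.44914694 0.03927757 0.17692239]
```

```bash
python3 -m handwheel '[[22,-30,0,0,0,0,1],[22,-30,0,0,0,0,1],[22,-30,0,0,0,0,1],[22,-30,0,0,0,0,1],[22,-30,0,0,0,0,1],[22,-30,0,0,0,0,1],[22,-30,0,0,0,0,1],[22,-30,0,0,0,0,1]]'
python3 -m handwheel '[[22,-30,0,0,0,0,1],[22,-30,0,0,0,0,1],[22,-30,0,0,0,0,1],[22,-30,0,0,0,0,1],[22,-30,0,0,0,0,1],[22,-30,0,0,0,0,1],[22,-30,0,0,0,0,1],[22,-30,0,0,0,0,1]]'
python3 -m handwheel '[[22,-30,0,0,0,-6.7,1],[0,0,0,0,0,-6.7,1],[0,0,0,0,0,-6.7,1],[0,0,0,0,0,-6.7,1],[0,0,0,0,0,-6.7,1],[0,0,0,0,0,-6.7,1],[0,0,0,0,0,-6.7,1],[0,0,0,0,0,-6.7,1]]'
python3 -m handwheel '[[0,0,0,0,0,-6.7,1],[0,0,0,0,0,-6.7,1],[0,0,0,0,0,0,1]]'
python3 -c "
from h import *
delta(tk(0,-.116,.26),RV); delta(tk(0,-.116,.26),RK)"
```

```text
time_s: 0.77
tool_pos: [0.2543, -0.2784, 0.3024]
tool_rot: [-3.116, -0.395, -0.0]
force: [0.9, 0.1, 0.5]
width: 0.0941
time_s: 1.43
tool_pos: [0.3645, -0.002, 0.3026]
tool_rot: [3.116, 0.396, 0.0]
force: [0.8, -0.5, -0.6]
width: 0.094
time_s: 2.1
tool_pos: [0.3781, 0.0307, 0.3023]
tool_rot: [-2.598, -1.766, 0.001]
force: [-0.2, 0.2, 0.3]
width: 0.0939
time_s: 2.35
tool_pos: [0.3781, 0.0306, 0.3024]
tool_rot: [-2.378, -2.052, 0.001]
force: [0.8, 0.4, -0.3]
width: 0.094
t2.4 shift [108.7  25.1  50.1] turn [-0.04  0.01 -0.34] w0.0940 trackTCP [ 0.0028 -0.2246  0.3162] tool [0.378 0.031 0.302]
t2.4 shift [108.7  25.1  50.1] turn [-30.04   0.1   -0.33] w0.0940 trackTCP [ 0.0028 -0.2246  0.3162] tool [0.378 0.031 0.302]
```

```bash
python3 -m handwheel '[[22,5,0,0,0,0,1],[22,5,0,0,0,0,1],[22,5,0,0,0,0,1],[22,5,0,-6,0,0,1],[20,0,0,-6,0,0,1],[0,0,0,-6,0,0,1],[0,0,0,-6,0,0,1],[0,0,0,-6,0,0,1]]'
python3 -m handwheel '[[0,0,0,0,0,0,1],[0,0,0,0,0,0,1]]'
python3 - <<'E'
from h import *
delta(tk(0,-.116,.26),RK); delta(tk(0,-.116,.173),RK)
im=read_camera("scene");cv2.imwrite("pics/s1.png",cv2.resize(im[120:290,180:400,::-1],None,fx=3.5,fy=3.5,interpolation=cv2.INTER_CUBIC))
E
```

```text
time_s: 3.02
tool_pos: [0.4139, 0.135, 0.3029]
tool_rot: [2.05, 1.761, 0.48]
force: [0.1, -1.4, -0.4]
width: 0.0941
time_s: 3.18
tool_pos: [0.4128, 0.1346, 0.3021]
tool_rot: [2.052, 1.768, 0.471]
force: [0.0, 0.2, -0.0]
width: 0.0941
t3.2 shift [  0.8 -19.7  46.1] turn [-0.17  0.23 -0.38] w0.0941 trackTCP [ 0.0198 -0.1167  0.3061] tool [0.413 0.135 0.302]
t3.2 shift [  1.1 -19.4 133.1] turn [-0.17  0.23 -0.38] w0.0941 trackTCP [ 0.0198 -0.1167  0.3061] tool [0.413 0.135 0.302]
```

View pics/s1.png

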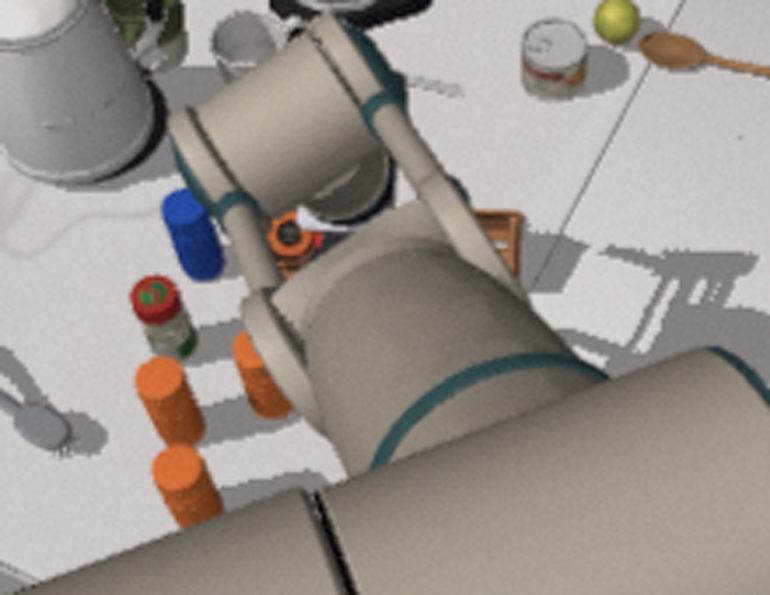

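The arm hides the rack, although the jars and decoys look undisturbed. I'll descend on the fitted estimate and watch the force and finger width.

```bash
python3 -m handwheel '[[0,-19.5,0,0,0,0,1],[0,0,25,0,0,0,1],[0,0,25,0,0,0,1],[0,0,25,0,0,0,1],[0,0,20,0,0,0,1],[0,0,20,0,0,0,1],[0,0,16,0,0,0,1],[0,0,0,0,0,0,1]]'
python3 -m handwheel '[[0,0,0,0,0,0,0.6],[0,0,0,0,0,0,0.3],[0,0,0,0,0,0,0],[0,0,0,0,0,0,0],[0,0,0,0,0,0,0],[0,0,0,0,0,0,0],[0,0,0,0,0,0,0],[0,0,0,0,0,0,0]]' 30
python3 -c "
from h import *
delta(tk(0,-.116,.173),RK)"
```

```text
time_s: 3.9
tool_pos: [0.4642, 0.1261, 0.1771]
tool_rot: [2.055, 1.764, 0.466]
force: [0.9, -0.3, 0.0]
width: 0.0941
time_s: 4.57
tool_pos: [0.4621, 0.1273, 0.1797]
tool_rot: [2.05, 1.766, 0.474]
force: [0.3, -0.2, -0.4]
width: 0.044
t4.6 shift [ 1.  -1.9  2.2] turn [ 0.03  0.21 -0.38] w0.0440 trackTCP [ 0.0018 -0.117   0.1752] tool [0.462 0.127 0.18 ]
```

```bash
python3 -m handwheel '[[0,0,0,0,0,0,0],[0,0,0,0,0,0,0],[0,0,0,0,0,0,0],[0,0,0,0,0,0,0],[0,0,0,0,0,0,0],[0,0,0,0,0,0,0]]' 30
python3 -c "
from h import *
delta(tk(0,-.116,.173),RK)"
```

```text
time_s: 5.07
tool_pos: [0.464, 0.1273, 0.1806]
tool_rot: [2.047, 1.765, 0.476]
force: [5.0, -2.8, 0.9]
width: 0.0138
t5.1 shift [ 0.8 -3.9  1.9] turn [ 0.19  0.19 -0.36] w0.0138 trackTCP [ 0.0039 -0.1168  0.175 ] tool [0.464 0.127 0.181]
```

The post is gripped at 13.8 mm, and the channel centre lies about 4 mm towards +x from my fit. Now I'll draw it back.

```bash
python3 -m handwheel '[[-6,2,0,0,0,0,0],[-10,0,0,0,0,0,0],[-14,0,0,0,0,0,0],[-14,0,0,0,0,0,0],[-14,0,0,0,0,0,0],[-14,0,0,0,0,0,0],[-8,0,0,0,0,0,0],[0,0,0,0,0,0,0]]'
python3 -m handwheel '[[-3,0,0,0,0,0,0],[-3,0,0,0,0,0,0],[0,0,0,0,0,0,0],[0,0,0,0,0,0,0]]'
python3 -c "
from h import *
delta(tk(0,-.116,.173),RK)"
```

```text
time_s: 5.73
tool_pos: [0.4525, 0.0467, 0.1807]
tool_rot: [2.05, 1.764, 0.473]
force: [1.9, -3.6, -0.8]
width: 0.0139
time_s: 6.07
tool_pos: [0.4518, 0.0419, 0.1807]
tool_rot: [2.049, 1.766, 0.474]
force: [4.8, -3.6, -2.5]
width: 0.0138
t6.1 shift [87.  -4.4  1.8] turn [ 0.06  0.23 -0.37] w0.0138 trackTCP [ 0.0039 -0.203   0.1752] tool [0.452 0.042 0.181]
```

```bash
python3 -m handwheel '[[0,0,0,0,0,0,1],[0,0,0,0,0,0,1],[0,0,0,0,0,0,1],[0,0,0,0,0,0,1],[0,0,0,0,0,0,1],[0,0,0,0,0,0,1],[0,0,0,0,0,0,1],[0,0,0,0,0,0,1]]'
python3 -m handwheel '[[0,0,-10,0,0,0,1],[0,0,-20,0,0,0,1],[0,0,-30,0,0,0,1],[0,0,-30,0,0,0,1],[0,0,-30,0,0,0,1],[0,-20,-20,0,0,0,1],[0,0,0,0,0,0,1]]'
python3 -c "
from h import *
delta(np.r_[J,.174+.1],RV)"
```

```text
time_s: 6.73
tool_pos: [0.4511, 0.0419, 0.1804]
tool_rot: [2.05, 1.766, 0.473]
force: [-1.0, 0.2, -0.5]
width: 0.064
time_s: 7.32
tool_pos: [0.3621, 0.0552, 0.2935]
tool_rot: [2.048, 1.765, 0.476]
force: [-1.3, 0.6, -0.7]
width: 0.0939
t7.3 shift [300.7  35.2  43.2] turn [30.16  0.08 -0.42] w0.0939 trackTCP [-0.0183 -0.2024  0.3182] tool [0.362 0.055 0.293]
```

```bash
python3 -m handwheel '[[0,0,0,6,0,0,1],[0,0,0,6,0,0,1],[0,0,0,6,0,0,1],[0,0,0,6,0,0,1],[0,0,0,6,0,0,1],[30,5,0,0,0,0,1],[30,5,0,0,0,0,1],[30,5,0,0,0,0,0.7]]'
python3 -m handwheel '[[30,5,0,0,0,0,0.7],[30,5,0,0,0,0,0.7],[30,5,0,0,0,0,0.7],[30,5,0,0,0,0,0.7],[30,5,0,0,0,0,0.7],[30,5,0,0,0,0,0.7],[30,5,0,0,0,0,0.7],[0,0,0,0,0,0,0.7]]'
python3 - <<'E'
from h import *
delta(np.r_[J,.174+.1],RV)
im=[cv2.resize(read_camera(n)[y:y+90,x:x+170,::-1],None,fx=4,fy=3.3*1.2,interpolation=cv2.INTER_CUBIC)[:300] for n,x,y in(("scene",190,150),("top",180,120))]
cv2.imwrite("pics/s2.png",np.vstack(im))
E
```

```text
time_s: 7.98
tool_pos: [0.3943, 0.1422, 0.2906]
tool_rot: [-2.382, -2.047, 0.002]
force: [0.1, -0.4, 0.4]
width: 0.09
time_s: 8.65
tool_pos: [0.4609, 0.3489, 0.2898]
tool_rot: [-2.376, -2.052, -0.004]
force: [0.3, 0.4, 0.3]
width: 0.0655
t8.7 shift [-4.3 -2.3 15.8] turn [ 0.02 -0.17 -0.29] w0.0655 trackTCP [0.0289 0.1022 0.2867] tool [0.461 0.349 0.29 ]
```

View pics/s2.png

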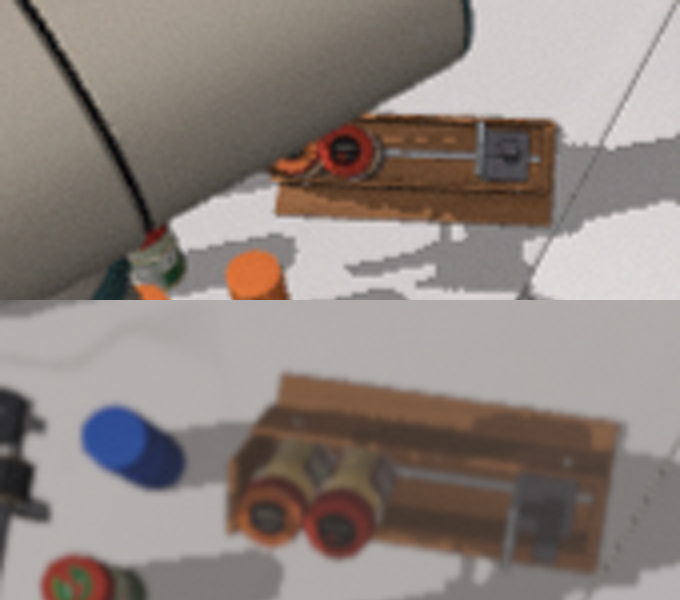

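The pusher stays back at the far end, and the two loaded jars still stand. Next I'll grasp the loose jar.

```bash
python3 -m handwheel '[[-4,-2.5,16,0,0,0,0.7],[0,0,0,0,0,0,0.7],[0,0,25,0,0,0,0.7],[0,0,25,0,0,0,0.7],[0,0,20,0,0,0,0.7],[0,0,20,0,0,0,0.7],[0,0,10,0,0,0,0.7],[0,0,0,0,0,0,0.7]]'
python3 -m handwheel '[[0,0,0,0,0,0,0.4],[0,0,0,0,0,0,0.4],[0,0,0,0,0,0,0.4],[0,0,0,0,0,0,0.4],[0,0,0,0,0,0,0.4],[0,0,0,0,0,0,0.4]]' 20
python3 -c "
from h import *
delta(np.r_[J,.174],RV)"
```

```text
time_s: 9.42
tool_pos: [0.4544, 0.339, 0.1736]
tool_rot: [-2.381, -2.049, 0.008]
force: [-0.2, -0.1, 0.1]
width: 0.0657
time_s: 9.92
tool_pos: [0.4565, 0.341, 0.177]
tool_rot: [2.379, 2.05, 0.005]
force: [0.4, -0.8, 5.0]
width: 0.0437
t9.9 shift [4.2 0.8 3. ] turn [ 0.16 -0.1  -0.44] w0.0437 trackTCP [-0.0303  0.0937  0.1906] tool [0.457 0.341 0.177]
```

```bash
python3 -m handwheel '[[0,0,-10,0,0,0,0.4],[0,0,-20,0,0,0,0.4],[0,0,-30,0,0,0,0.4],[0,0,-30,0,0,0,0.4],[0,0,-30,0,0,0,0.4],[0,0,-30,0,0,0,0.4],[0,0,-20,0,0,0,0.4],[0,0,0,0,0,0,0.4]]'
python3 -m handwheel '[[0,0,0,-5,0,0,0.4],[0,0,0,-5,0,0,0.4],[0,0,0,-5,0,0,0.4],[0,0,0,-5,0,0,0.4],[0,0,0,-5,0,0,0.4],[0,0,0,-5,0,0,0.4],[0,0,0,0,0,0,0.4]]'
python3 -c "
from h import *
delta(tk(0.004,-.132,.297),RK)"
```

```text
time_s: 10.58
tool_pos: [0.4566, 0.3414, 0.3507]
tool_rot: [2.379, 2.05, 0.013]
force: [0.3, 0.9, -1.3]
width: 0.0441
time_s: 11.17
tool_pos: [0.452, 0.3397, 0.3422]
tool_rot: [2.047, 1.771, 0.465]
force: [-1.9, -0.4, -1.7]
width: 0.0441
t11.2 shift [-223.7  -44.    40.6] turn [-0.22  0.41 -0.1 ] w0.0441 trackTCP [0.0486 0.0919 0.3358] tool [0.452 0.34  0.342]
```

```bash
python3 -m handwheel '[[-32,-6,0,0,0,0,0.4],[-32,-6,0,0,0,0,0.4],[-32,-6,0,0,0,0,0.4],[-32,-6,0,0,0,0,0.4],[-32,-6,0,0,0,0,0.4],[-32,-6,0,0,0,0,0.4],[-32,-8,0,0,0,0,0.4],[0,0,0,0,0,0,0.4]]'
python3 -m handwheel '[[0,0,0,0,0,0,0.4],[0,0,10,0,0,0,0.4],[0,0,0,0,0,0,0.4]]'
python3 - <<'E'
from h import *
delta(tk(0.004,-.132,.177),RK)
im=[cv2.resize(read_camera(n)[y:y+90,x:x+170,::-1],None,fx=4,fy=4,interpolation=cv2.INTER_CUBIC)[:300] for n,x,y in(("scene",190,150),("top",190,120))]
cv2.imwrite("pics/s3.png",np.vstack(im))
E
```

```text
time_s: 11.83
tool_pos: [0.3809, 0.1198, 0.3209]
tool_rot: [2.058, 1.763, 0.46]
force: [-0.7, -0.3, -1.6]
width: 0.0438
time_s: 12.08
tool_pos: [0.3902, 0.1244, 0.314]
tool_rot: [2.052, 1.767, 0.471]
force: [0.1, -0.2, -2.0]
width: 0.044
t12.1 shift [ -1.4  -3.2 149.9] turn [-0.16  0.23 -0.39] w0.0440 trackTCP [ 0.0076 -0.13    0.3269] tool [0.39  0.124 0.314]
```

View pics/s3.png

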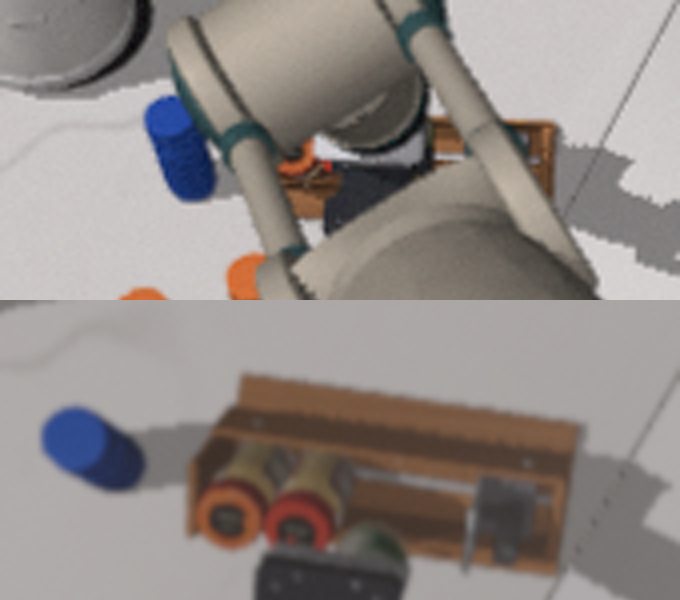

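The jar's underside shows at (372,548) in the lower view. It lines up with the gap between the red cap and the pusher plate, so I'll descend along the track axis.

```bash
python3 -m handwheel '[[-1,-3,0,0,0,0,0.4],[0,0,20,0,0,0,0.4],[0,0,25,0,0,0,0.4],[0,0,25,0,0,0,0.4],[0,0,20,0,0,0,0.4],[0,0,10,0,0,0,0.4],[0,0,0,0,0,0,0.4],[0,0,0,0,0,0,0.4]]'
python3 -m handwheel '[[0,0,8,0,0,0,0.4],[0,0,8,0,0,0,0.4],[0,0,8,0,0,0,0.4],[0,0,8,0,0,0,0.4],[0,0,0,0,0,0,0.4],[0,0,0,0,0,0,0.4]]'
python3 -c "
from h import *
delta(tk(0.004,-.132,.177),RK)"
```

```text
time_s: 12.85
tool_pos: [0.4365, 0.1163, 0.2266]
tool_rot: [2.05, 1.767, 0.472]
force: [-0.3, 0.2, -1.9]
width: 0.044
time_s: 13.35
tool_pos: [0.4522, 0.1134, 0.1985]
tool_rot: [2.051, 1.766, 0.471]
force: [0.3, 0.1, -2.2]
width: 0.0438
t13.3 shift [ 0.3 -0.4 18.4] turn [-0.08  0.26 -0.38] w0.0438 trackTCP [ 0.0044 -0.1322  0.1954] tool [0.452 0.113 0.199]
```

```bash
python3 -m handwheel '[[0,0,5,0,0,0,0.4],[0,0,5,0,0,0,0.4],[0,0,0,0,0,0,0.4],[0,0,0,0,0,0,0.4]]'
python3 -m handwheel '[[0,0,3,0,0,0,0.4],[0,0,3,0,0,0,0.4],[0,0,0,0,0,0,0.4]]'
python3 -c "
from h import *
delta(tk(0.004,-.132,.177),RK)"
python3 -m handwheel '[[0,0,2,0,0,0,0.4],[0,0,0,0,0,0,0.4]]'
python3 -c "
from h import *
delta(tk(0.004,-.132,.177),RK)"
```

```text
time_s: 13.68
tool_pos: [0.4572, 0.1127, 0.1902]
tool_rot: [2.05, 1.766, 0.472]
force: [0.3, -0.1, -1.4]
width: 0.0438
time_s: 13.93
tool_pos: [0.4611, 0.1124, 0.1868]
tool_rot: [2.047, 1.765, 0.477]
force: [-3.9, -1.0, 7.1]
width: 0.0436
t13.9 shift [-0.1 -2.3  3.8] turn [ 0.21  0.18 -0.37] w0.0436 trackTCP [ 0.0063 -0.1319  0.1808] tool [0.461 0.112 0.187]
time_s: 14.1
tool_pos: [0.4617, 0.1122, 0.1857]
tool_rot: [2.047, 1.764, 0.477]
force: [-9.4, -1.6, 16.0]
width: 0.0442
t14.1 shift [ 0.  -2.3  2.5] turn [ 0.24  0.19 -0.38] w0.0442 trackTCP [ 0.0063 -0.132   0.1795] tool [0.462 0.112 0.186]
```

The contact force is normal to the channel floor, at about 18 N along track z. The jar is seated, so I'll ease off, release and look.

```bash
python3 -m handwheel '[[0,0,-2,0,0,0,0.4],[0,0,0,0,0,0,0.6],[0,0,0,0,0,0,0.8],[0,0,0,0,0,0,1],[0,0,0,0,0,0,1],[0,0,0,0,0,0,1],[0,0,0,0,0,0,1],[0,0,0,0,0,0,1]]'
python3 -m handwheel '[[0,0,-10,0,0,0,1],[0,0,-20,0,0,0,1],[0,0,-30,0,0,0,1],[0,0,-30,0,0,0,1],[0,0,-30,0,0,0,1],[0,-30,0,0,0,0,1],[0,-30,0,0,0,0,1],[0,0,0,0,0,0,1]]'
python3 - <<'E'
from h import *
delta(tk(0.004,-.197,.173),RK)
im=[cv2.resize(read_camera(n)[y:y+90,x:x+170,::-1],None,fx=4,fy=4,interpolation=cv2.INTER_CUBIC)[:300] for n,x,y in(("scene",190,150),("top",190,120))]
cv2.imwrite("pics/s4.png",np.vstack(im))
E
```

```text
time_s: 14.77
tool_pos: [0.4603, 0.1124, 0.1853]
tool_rot: [2.05, 1.766, 0.473]
force: [0.7, -1.0, -0.2]
width: 0.0871
time_s: 15.43
tool_pos: [0.3434, 0.1277, 0.2557]
tool_rot: [2.053, 1.771, 0.463]
force: [-0.6, -1.1, -1.0]
width: 0.0941
t15.4 shift [-62.6  67.2 126.7] turn [-0.43  0.4  -0.27] w0.0941 trackTCP [-0.062  -0.1333  0.2998] tool [0.343 0.128 0.256]
```

View pics/s4.png

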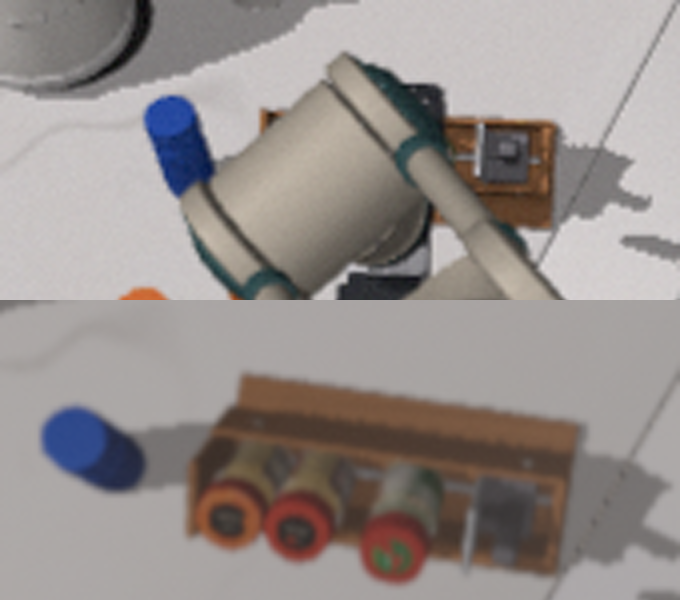

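The new jar stands in the gap and the pusher is still back, with its plate at (470,540). The green/red cap at (395,548) sits slightly proud of the line of caps, so I'll quantify that from the pixels.

Run:
```python
from h import *
t=lambda u,v:np.array([(u+.5)/4-.5+190,(v-300+.5)/4-.5+120])
for m in ((231,518),(300,525),(394,549)):
    q=least_squares(lambda p:proj("top",tk(p[0],p[1],.106))[0]-t(*m),[0,-.1]).x
    print(q.round(4))
for P in((0,-.13,.106),(0,-.13,.0)): print(P,proj("top",tk(*P)))
delta(tk(0.0045,-.200,.173),RK)
```

```text
[-0.0027 -0.0233]
[-0.0006 -0.0685]
[-0.008  -0.1307]
(0, -0.13, 0.106) [[288.11865164 179.04729217]]
(0, -0.13, 0.0) [[293.61628426 164.5506719 ]]
t15.5 shift [-68.1  61.  127.3] turn [-0.01  0.19 -0.29] w0.0944 trackTCP [-0.0562 -0.1312  0.3001] tool [0.349 0.129 0.259]
```

The new jar's cap sits about 6 mm towards the front wall, which is within the clearance and amounts to at most 0.06 rad of lean. Now I'll lead the pusher forward gently in the grip.

```bash
python3 -m handwheel '[[-20,20,0,0,0,0,1],[-30,20,0,0,0,0,1],[-20,20,0,0,0,0,1],[0,0,0,0,0,0,1],[0,0,25,0,0,0,1],[0,0,25,0,0,0,1],[0,0,25,0,0,0,1],[0,0,0,0,0,0,1]]'
python3 -m handwheel '[[0,0,20,0,0,0,1],[0,0,20,0,0,0,1],[0,0,8,0,0,0,1],[0,0,0,0,0,0,1]]'
python3 -c "
from h import *
delta(tk(0.0045,-.202,.176),RK)"
```

```text
time_s: 16.2
tool_pos: [0.4262, 0.0507, 0.2194]
tool_rot: [2.056, 1.769, 0.466]
force: [-0.1, -0.6, 0.3]
width: 0.0938
time_s: 16.53
tool_pos: [0.4497, 0.0477, 0.1803]
tool_rot: [2.052, 1.768, 0.47]
force: [0.1, -0.1, -0.6]
width: 0.0941
t16.5 shift [-4.4  3.4  0.2] turn [-0.19  0.26 -0.37] w0.0941 trackTCP [ 0.0012 -0.1976  0.1762] tool [0.45  0.048 0.18 ]
```

```bash
python3 -m handwheel '[[-4,3.4,0,0,0,0,1],[0,0,0,0,0,0,0],[0,0,0,0,0,0,0],[0,0,0,0,0,0,0],[0,0,0,0,0,0,0],[0,0,0,0,0,0,0],[0,0,0,0,0,0,0],[0,0,0,0,0,0,0]]' 30
python3 -m handwheel '[[0,0,0,0,0,0,0],[0,0,0,0,0,0,0],[0,0,0,0,0,0,0],[0,0,0,0,0,0,0],[0,0,0,0,0,0,0],[0,0,0,0,0,0,0],[0,0,0,0,0,0,0]]'
python3 -m handwheel '[[2,0,0,0,0,0,0],[3,0,0,0,0,0,0],[4,0,0,0,0,0,0],[4,0,0,0,0,0,0],[4,0,0,0,0,0,0],[3,0,0,0,0,0,0],[2,0,0,0,0,0,0],[0,0,0,0,0,0,0]]'
python3 -c "
from h import *
delta(tk(0.0045,-.202,.176),RK)"
```

```text
time_s: 17.2
tool_pos: [0.4517, 0.0433, 0.1829]
tool_rot: [2.05, 1.766, 0.472]
force: [-0.2, -0.1, 0.3]
width: 0.0508
time_s: 17.78
tool_pos: [0.4514, 0.0432, 0.1825]
tool_rot: [2.051, 1.767, 0.471]
force: [-0.1, 0.7, -0.2]
width: 0.014
time_s: 18.45
tool_pos: [0.4547, 0.0657, 0.1825]
tool_rot: [2.051, 1.768, 0.473]
force: [-2.7, 4.4, 0.8]
width: 0.0138
t18.4 shift [-23.    0.3   1. ] turn [-0.09  0.19 -0.37] w0.0138 trackTCP [ 0.0043 -0.179   0.1769] tool [0.455 0.066 0.183]
```

```bash
python3 -m handwheel '[[2,0,0,0,0,0,0],[2,0,0,0,0,0,0],[2,0,0,0,0,0,0],[2,0,0,0,0,0,0],[2,0,0,0,0,0,0],[2,0,0,0,0,0,0],[2,0,0,0,0,0,0],[0,0,0,0,0,0,0]]'
python3 -m handwheel '[[1.5,0,0,0,0,0,0],[0,0,0,0,0,0,0],[0,0,0,0,0,0,0]]'
python3 - <<'E'
from h import *
delta(tk(0.0045,-.202,.176),RK)
E
```

```text
time_s: 19.12
tool_pos: [0.4567, 0.0795, 0.1825]
tool_rot: [2.051, 1.767, 0.473]
force: [-4.6, 6.8, 0.1]
width: 0.0138
time_s: 19.37
tool_pos: [0.4569, 0.0809, 0.1825]
tool_rot: [2.052, 1.767, 0.473]
force: [-5.2, 6.6, -0.6]
width: 0.0139
t19.4 shift [-38.3   0.4   1. ] turn [-0.09  0.18 -0.41] w0.0139 trackTCP [ 0.0044 -0.1637  0.1769] tool [0.457 0.081 0.183]
```

```bash
python3 -m handwheel '[[0,0,0,0,0,0,0.3],[0,0,0,0,0,0,0.5],[0,0,0,0,0,0,0.8],[0,0,0,0,0,0,1],[0,0,0,0,0,0,1],[0,0,0,0,0,0,1],[0,0,0,0,0,0,1],[0,0,0,0,0,0,1]]'
python3 -m handwheel '[[0,0,-10,0,0,0,1],[0,0,-20,0,0,0,1],[0,0,-30,0,0,0,1],[0,0,-30,0,0,0,1],[0,0,-30,0,0,0,1],[0,-30,-20,0,0,0,1],[0,-30,-20,0,0,0,1],[0,-30,0,0,0,0,1]]'
python3 -m handwheel '[[-30,-10,0,0,0,0,1],[-30,0,0,0,0,0,1],[-30,0,0,0,0,0,1],[-30,0,0,0,0,0,1],[-30,0,0,0,0,0,1],[-30,0,0,0,0,0,1],[-30,0,0,0,0,0,1],[0,0,0,0,0,0,1]]'
python3 - <<'E'
from h import *
delta(tk(0.0045,-.202,.176),RK)
im=[cv2.resize(read_camera(n)[y:y+75,x:x+170,::-1],None,fx=4,fy=4,interpolation=cv2.INTER_CUBIC) for n,x,y in(("scene",190,150),("top",190,120))]
cv2.imwrite("pics/s5.png",np.vstack(im))
E
```

```text
time_s: 20.03
tool_pos: [0.4574, 0.0802, 0.1829]
tool_rot: [2.051, 1.766, 0.472]
force: [1.3, -0.2, -0.1]
width: 0.0638
time_s: 20.7
tool_pos: [0.3009, 0.1039, 0.2795]
tool_rot: [2.049, 1.761, 0.481]
force: [0.2, 0.8, -0.5]
width: 0.0939
time_s: 21.37
tool_pos: [0.2703, -0.0377, 0.2692]
tool_rot: [2.083, 1.755, 0.443]
force: [0.6, -0.0, -0.8]
width: 0.0938
t21.4 shift [110.7 103.7 155.5] turn [-1.43  1.03 -1.42] w0.0938 trackTCP [-0.0979 -0.3073  0.336 ] tool [ 0.27  -0.038  0.269]
```

View pics/s5.png

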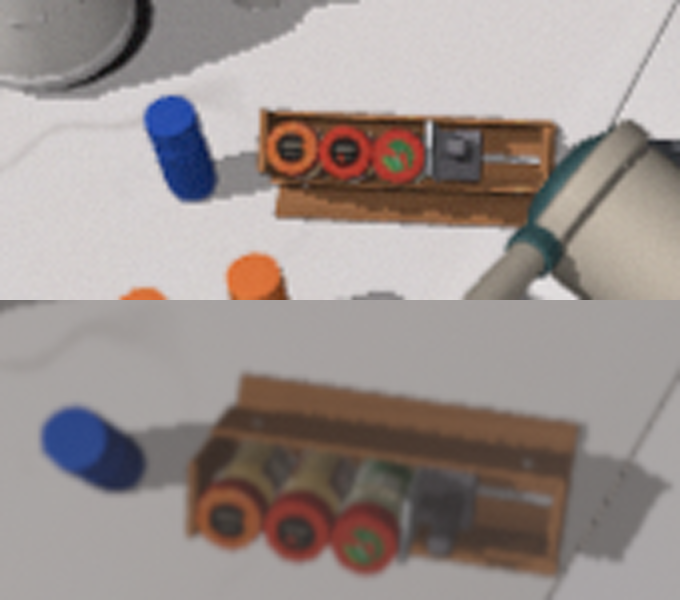

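All three caps stand in a row at (231,517), (298,526) and (365,537), with the plate closed on the third. One numeric check, then I'll hand in.

Run:
```python
from h import *
t=lambda u,v:np.array([(u+.5)/4-.5+190,(v-300+.5)/4-.5+120])
s=lambda u,v:np.array([(u+.5)/4-.5+190,(v+.5)/4-.5+150])
for n,m,z in (("top",t(231,517),.106),("top",t(298,526),.106),("top",t(365,537),.106),("scene",s(293,148),.106),("scene",s(345,152),.106),("scene",s(398,155),.106),("top",t(437,540),.115),("scene",s(458,150),.115)):
    print(n,least_squares(lambda p:proj(n,tk(p[0],p[1],z))[0]-m,[0,-.1]).x.round(4))
print(observe()['force'])
hand_in()
```

```text
top [-0.002  -0.0232]
top [-0.0015 -0.0672]
top [-0.0025 -0.1112]
scene [-0.0013 -0.0218]
scene [-0.0031 -0.0654]
scene [-0.004  -0.1098]
top [ 0.0067 -0.1586]
scene [ 0.0012 -0.1603]
[ 0.24721075  0.01486844 -0.30879166]
the job is handed in; nothing more can be done
```

The job is handed in, and my last camera checks agree with the goal; `hand_in()` gives no verdict. I drew the pusher back until it stayed by itself and stood the loose jar in the gap. Then I led the pusher forward in the grip, released it and withdrew the arm. It ended with about 21 s on the clock.

**Last checks, from both cameras:**

| Item | Measured along the channel (track y) | Allowed |
|---|---|---|
| jar_first | about -0.022 to -0.023 m | -0.030 to -0.016 m |
| jar_second | about -0.065 to -0.067 m | -0.074 to -0.060 m |
| jar_new | about -0.110 to -0.111 m | -0.119 to -0.104 m |
| pusher joint | about 0.052 to 0.053 m | 0.047 to 0.061 m |

- **Alignment:** The three caps stand in line within about 3 mm across the channel. I did not measure the jars' tilt separately.
- **Contact:** The force reading at the end was near zero, so the robot was touching nothing.

**Disagreements:**
- **Rack position:** My fit was about 4 mm off across the channel. Gripping the post showed this, and I corrected for it.
- **Jar placement:** After I placed it, the new jar's cap sat about 6 mm towards the front wall. It came into line when the pusher closed.
- **Salt and mill:** I did not check them again by camera, but nothing I did came near them at their height.

I viewed 8 pictures.

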